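# Slide the router back into its gap on the sideboard

## Robot

A 6-joint arm with a two-finger parallel gripper is mounted at the origin on the work surface. World frame = base frame: x ahead of the robot, y to its left, z up, the work surface at z = 0. Lengths are in mm, angles in rad, forces in N, time in s.
With the tool pointing down it reaches from about 350 to 975 mm from the base axis. Payload 7.1 kg.
Tool frame: the origin (TCP) lies between the finger pads; the fingertips stand 8 mm ahead of it and the grasp point (between the pads) lies 11 mm behind it; x points along the fingers, y is the direction in which the jaws open and shut, and the axes are right-handed (so a half turn about x gives the same grasp; the last joint's range is limited). The gripper opens to 88 mm and grips with 3 to 60 N. Pads are 20 mm wide; open, the fingers measure 115 mm over their backs; the gripper's body (75 mm by 178 mm) begins 61 mm behind the grasp point.
Start: joints at [-1.318, 0.423, 1.63, -0, 1.089, -0.019], TCP at [167.81, -602.034, 230.675] pointing down, gripper open.
Joint ranges: [-3, 3], [-0.9, 2.11], [0.09, 2.58], [-1.31, 4.45], [0.11, 2.69], [-2.54, 2.54]. Speed limits (rad/s): [2.39, 2.39, 3.01, 3.14, 3.14, 3.14].

## Interface

Orientations are given as a rotation vector (axis times angle).
In Python, from workcell import ctrl gives the robot as it stands.
- The arm moves only by the tool apply_moves, never from a script. Its argument "increments" is a list of rows, each an object with "gripper": the opening in per cent of the stroke, from 0 (shut) to 100 (fully open); "delta_pos": the shift along the tool's x, y, z in cm, a list of three; "dr": the turn, a rotation vector about the tool's x, y, z in rad, a list of three. In form: [{"gripper": gripper, "delta_pos": [dx, dy, dz], "dr": [ax, ay, az]}, ...]. A call has exactly 5 rows; each row shifts and turns the commanded pose from where the row before left it, along the tool's axes as they then stand; what a row does not reach is not made up. A row lasts 1/12 s, in which the tool goes at most 41.7 mm and 7.16 degrees, less where a joint would pass 70% of its speed; a pose out of reach is approached as far as the arm can. A call with a gripper value outside its range is refused whole. The fingers move at their own pace and stop on an object; the grip force is fixed at half the most. Time passes only in rows, so rows that do not move let the fingers close, or fill a call up. It gives the time, the measured TCP pose, the force and the opening at its end, in the units of the state.
- ctrl.get_obs(): the state, without advancing time (a new reading comes with each control period).
- ctrl.get_image(name): name is "side" or "top"; returns a dict with "img" (420x560x3 uint8, red, green, blue), "range_z" (420x560 float32, mm along the optical axis (not along the pixel's ray), 0 where there is no reading), "mtx" (3x3 intrinsics, pixels), "rvec" (rotation vector, rad) and "tvec" (3), from world to camera coordinates, as OpenCV has them. Camera axes: x right, y down, z forward; pixel columns grow to the right and rows downward; lengths in mm; the calibration is good to about 2 mm. A picture is of the moment at which its call begins.
- ctrl.close_job(): hands the job in, once; it reports no verdict.
The state is a dict: "t": time; "qpos": joint angles; "qvel": joint speeds; "joint_torque": joint torques, N m; "ee_pos": TCP position; "orientation": TCP orientation; "ft_force": force on the tool from outside, world axes, zero at the start; "moment": the same for the moment, N m; "width": finger opening in mm.
Only numpy, scipy, OpenCV 4.12 (cv2) and the standard library are available. Lean on these libraries where they do the work, as an engineer would, in place of code of your own. Each camera call takes 0.05 s, during which the arm holds its last target. There are 200 camera calls.

## Task

A mug has been left in the router's place, the gap between the mini computer and the desk speaker: stand the mug upright on the cork coaster, and slide the router along the sideboard, without lifting or tipping it, into that gap until its front is flush and square with the fronts of the computer and the speaker, and see that its aerial stands straight up. Leave everything else where it is.

Things in the scene. Friction and masses are not known exactly. Their poses are not given: they have to be found in the camera images.
- router: dark flat box: 105 mm deep (its x), 175 mm wide (its y), 36 mm high with a short aerial on top; 0.4 to 0.75 kg, on four rubber feet; too wide to grip, it slides on the wooden top when pushed at a side with a few newtons. Its sides are upright from 10 to 30 mm above the table. Origin: centre of the underside; -x points out of its front (the side with the silver band and the row of small lights), z up
- router_front (a point): point on the router at table height, in the middle of its front face (52.5 mm from the router's origin along its -x); axes as the router's
- antenna (a joint): the aerial's hinge, on top of the router at its rear right (seen from the front): hinge axis along the router's x, at (40, -60, 44) mm in the router's frame. The aerial is a black round rod 10 mm thick that reaches 112 mm from the hinge axis. 0 rad = lying flat over the router, pointing along its +y; 1.571 rad = straight up, its end stop. It starts leaning over, between the two. Stiff enough to stay where it is left (about 0.025 N m to turn)
- antenna_tip (a point): centre of the free end of the aerial
- minipc: mini computer, left neighbour of the gap (seen from the robot), fixed: aluminium box 110 deep (x) x 115 wide (y) x 51 mm high. Origin: centre of its underside; its front faces its -x, the gap lies on its -y side
- speaker: desk speaker, right neighbour of the gap, fixed: wooden box 110 deep (x) x 100 wide (y) x 140 mm high, parallel to the mini computer and its front in line with the computer's. Origin: centre of its underside; its front faces its -x
- gap_front (a point): point on the table in the middle of the mouth of the gap, on the line through the front faces of the computer and the speaker; x points into the gap, y towards the computer. The gap is 195 mm wide and 110 mm deep; behind it the table is free for 15 mm or more up to a power strip. With the router home, router_front lies here and the router's axes are parallel to these
- mug: pale green mug, 85 mm high, straight sided, 62 mm outside diameter, wall 4 mm, 0.24 kg, with an ear-shaped handle on its +y side reaching 36 mm beyond the wall (67 mm from the axis), 15 to 75 mm above its foot. Origin: centre of its underside, z up
- coaster: round cork coaster, 110 mm across, 5 mm thick, fixed to the table. Origin: centre of its underside
- remote: black remote control, 170 x 45 x 16 mm, lying flat; origin: centre of the underside, x along its length. Leave it
- phone: mobile phone, 150 x 72 x 9 mm, lying flat; origin: centre of the underside, x along its length. Leave it
- drive: portable disk drive, 115 x 78 x 16 mm, lying flat; origin: centre of the underside, x along its length. Leave it
- candle: amber glass candle jar with a wooden lid, 61 mm across, 74 mm high; origin: centre of the underside. Leave it
- penpot: dark steel pen pot, 74 mm across, 95 mm high, with pens up to 160 mm high; origin: centre of the underside. Leave it
- succulent: white flower pot with a succulent, 84 mm across, about 115 mm high; origin: centre of the underside. Leave it
Things that resemble listed ones, but are neither listed nor needed, are in the scene too. What is shaped like the router but white is not meant.

How it is judged (in metres and radians):
At the end, for the whole second after the job is handed in: Router flat in the gap, front within 10 mm of the line of the neighbours' fronts, within 15 mm of the gap's middle, within 0.09 rad of square; aerial within 0.15 rad of upright; mug upright on the coaster, axis within 27 mm of its centre; both at rest (x of router_front in the frame of gap_front between -0.01 and 0.01 m and y of router_front in the frame of gap_front between -0.015 and 0.015 m and angle between the x axis of router and the x axis of minipc, either way round below 0.09 rad and height (world z) of router below 0.004 m and angle between router's own z axis and vertical below 0.03 rad and value of joint antenna above 1.42 rad and horizontal distance between mug and coaster below 0.027 m and angle between mug's own z axis and vertical below 0.06 rad and height (world z) of mug below 0.008 m and linear speed of each of mug, router below 0.02 m/s); the robot touches nothing.
It fails at once if the router is lifted or tipped (underside more than 15 mm up, or tilted over 0.2 rad) (height (world z) of router above 0.015 m or angle between router's own z axis and vertical above 0.2 rad).
It fails at once if the mug is tipped over (tilted more than 0.7 rad) (angle between mug's own z axis and vertical above 0.7 rad).
It fails at once if a bystander (remote, phone, drive, candle, pen pot, succulent) is moved by more than 30 mm (distance of any of remote, phone, drive, candle, penpot, succulent from where it was at the start of the episode above 0.03 m).
It also fails if it takes over 72 s, if anything falls off the work surface, if the arm or the gripper's body presses on something with over 40 N, if the wrist force passes 120 N, or if a joint passes its speed limit or range.

## Working session

There is one attempt and no reset: what is moved stays moved. The work goes in short steps, Python scripts to look and compute and a tool call to move; the robot and the scene stay as the last step left them, time stands still between calls to the robot, and variables do not carry over. Pictures are saved under pics/ and viewed, about 8 in all and at most 12, crops included, and the job is handed in when it is done.

Besides the shell and the picture viewer there is one more tool, called after "Emit:" by a JSON object that holds its "method" and its "body". apply_moves: Moves the arm, as the interface text tells. Its arguments: {"type":"object","properties":{"increments":{"type":"array","items":{"type":"object","properties":{"gripper":{"type":"number"},"delta_pos":{"type":"array","items":{"type":"number"}},"dr":{"type":"array","items":{"type":"number"}}}}}},"required":["increments"]}

```bash
ls; mkdir -p pics; cat > h.py <<'E'
import numpy as np, cv2
from workcell import ctrl
def cam(n):
    d=ctrl.get_image(n); R=cv2.Rodrigues(np.array(d['rvec'],float))[0]; t=np.array(d['tvec'],float).ravel(); K=np.array(d['mtx'],float)
    return d,K,R,t
def cloud(d,K,R,t):
    z=d['range_z'].astype(float); v,u=np.mgrid[:z.shape[0],:z.shape[1]]
    p=np.stack([(u-K[0,2])/K[0,0]*z,(v-K[1,2])/K[1,1]*z,z],-1)
    P=(p-t)@R; P[z==0]=np.nan
    return P
def ray(K,R,t,uv,h):
    uv=np.atleast_2d(np.array(uv,float)); r=np.c_[(uv[:,0]-K[0,2])/K[0,0],(uv[:,1]-K[1,2])/K[1,1],np.ones(len(uv))]@R
    c=-R.T@t; s=(h-c[2])/r[:,2]; return c+r*s[:,None]
def proj(K,R,t,P):
    p=np.atleast_2d(P)@R.T+t; p=p@K.T; return p[:,:2]/p[:,2:]
def save(n,img): cv2.imwrite('pics/'+n+'.png',cv2.cvtColor(img,cv2.COLOR_RGB2BGR))
E
python3 - <<'E'
from h import *
for n in('top','side'):
    d,K,R,t=cam(n); save(n+'0',d['img']); np.savez(n+'0.npz',img=d['img'],range_z=d['range_z'],K=K,R=R,t=t)
    print(n,-R.T@t,K[0,0],R[2])
o=ctrl.get_obs();print(o)
E
```

```text
pics
top [ 2.22224862e+02 -7.57834246e-01  1.72136502e+03] 530.1677774800459 [ 0.11643149  0.01587527 -0.99307184]
side [360.01304252 932.379386   948.02346988] 427.9768924150807 [ 0.05039665 -0.72750988 -0.68424378]
{'t': 0.1, 'qpos': array([-1.31801920e+00,  4.23739094e-01,  1.63056358e+00, -2.03726192e-05,
        1.08862643e+00, -1.90029464e-02]), 'qvel': array([ 0.00060303, -0.00316876, -0.00285178, -0.00161491, -0.00036646,
       -0.00042812]), 'joint_torque': array([-6.02950568e-04, -5.45614457e+01, -2.74324554e+01,  6.43958920e-02,
        1.88188726e-02, -2.66762748e-05]), 'ee_pos': array([ 167.6788879 , -601.59737522,  230.01489239]), 'orientation': array([ 2.07646109,  0.28534388, -2.07682533]), 'ft_force': array([-0.63270236, -0.6440427 , -0.2206429 ]), 'moment': array([ 0.00551482, -0.00107606,  0.05672591]), 'width': 87.91361805232866}
```

View pics/top0.png

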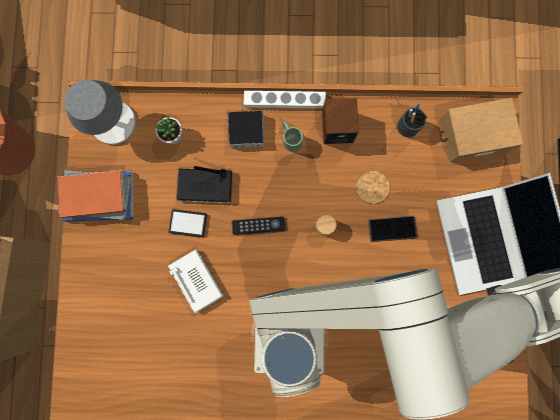

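View pics/side0.png

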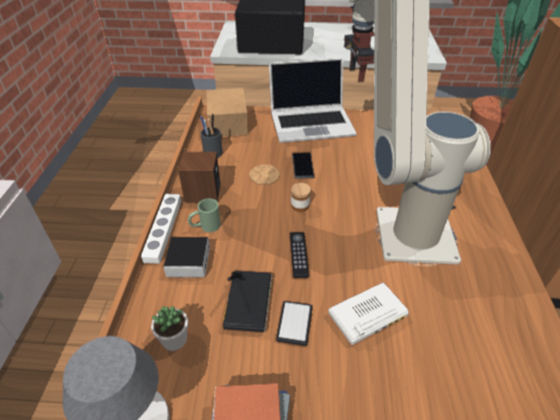

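The top view (up = +x, left = +y) has the black router at (205,185) with its aerial hinge at about (225,172). The gap lies between the mini PC at (245,128) and the speaker at (340,120), with the green mug in it at (292,138), and the coaster is at (373,187). The white box at (197,281) is the router lookalike. The wooden box at (480,130) is not the speaker. Next I measure from the depth clouds.

```bash
cat > meas.py <<'E'
from h import *
def load(n):
    f=np.load(n+'0.npz'); return f,f['K'],f['R'],f['t']
def rect(P,m,name):
    q=P[m][:,:2].astype(np.float32); r=cv2.minAreaRect(q); print(name,'c',np.round(r[0],1),'size',np.round(r[1],1),'ang',round(r[2],1),'n',len(q),'z',np.round(np.nanmedian(P[m][:,2]),1))
    return r
E
python3 - <<'E'
from meas import *
f,K,R,t=load('top'); P=cloud(f,K,R,t); img=f['img']
v,u=np.mgrid[:420,:560]; Z=P[...,2]
def box(u0,v0,u1,v1): return (u>=u0)&(u<=u1)&(v>=v0)&(v<=v1)
print('table z',np.nanmedian(Z[box(280,190,310,205)]))
def comp(m):
    m=cv2.morphologyEx(m.astype(np.uint8),cv2.MORPH_OPEN,np.ones((2,2),np.uint8)); n,l,s,_=cv2.connectedComponentsWithStats(m); return l==1+np.argmax(s[1:,4])
rect(P,comp(box(222,105,272,152)&(abs(Z-51)<6)),'minipc')
rect(P,comp(box(315,85,365,150)&(abs(Z-140)<8)),'speaker')
rect(P,comp(box(170,160,240,210)&(abs(Z-36)<6)),'router')
rect(P,comp(box(274,112,310,160)&(abs(Z-85)<6)),'mug rim')
hsv=cv2.cvtColor(img,cv2.COLOR_RGB2HSV)
m=box(274,112,310,160)&(Z>25)&(Z<90); rect(P,m,'mug+handle')
h=m&(Z<78)&(Z>60); print('handle pts',np.nanmean(P[h],0),h.sum())
rect(P,comp(box(350,165,395,208)&(Z>2.5)&(Z<9)),'coaster')
a=box(170,150,250,215)&(Z>46); print('aerial',np.round(P[a],0).tolist())
for nm,b in dict(remote=(228,212,290,240),phone=(364,212,422,245),drive=(165,205,212,242),candle=(308,208,350,242),plant=(150,110,185,150),pen=(395,95,430,140),strip=(240,85,330,112)).items():
    rect(P,comp(box(*b)&(Z>5)),nm)
f2,K2,R2,t2=load('side'); P2=cloud(f2,K2,R2,t2); Z2=P2[...,2]
m=box(187,195,225,236); q=P2[m]; g=(Z2>5)&m; print('mug side'); 
rect(P2,comp(m&(abs(Z2-84)<5)),'rim'); 
s=comp(box(160,230,215,280)&(abs(Z2-51)<5));rect(P2,s,'minipc s')
s=comp(box(175,145,225,205)&(abs(Z2-140)<6));rect(P2,s,'speaker s')
s=comp(box(220,260,275,335)&(abs(Z2-36)<5));rect(P2,s,'router s')
a=box(218,255,275,300)&(Z2>46)&(Z2<160)&(P2[...,0]<800); print('aerial s',np.round(P2[a],0).tolist())
E
```

```text
table z -1.609321128628605
minipc c [663.  153.6] size [102.7 113.4] ang 6.9 n 833 z 49.8
speaker c [ 700.6 -166.1] size [108.1 135.3] ang 19.3 n 1076 z 138.1
router c [475.9 285.1] size [168.3  98.7] ang 88.3 n 1118 z 34.7
mug rim c [603.1  11.4] size [5.  2.2] ang 56.7 n 4 z 81.9
mug+handle c [644.6   5.3] size [87.5 58.6] ang 4.1 n 245 z 67.2
handle pts [647.74618314  11.34658372  69.88900445] 70
coaster c [ 526.  -268.3] size [18.9 19.1] ang 67.5 n 26 z 3.0
aerial [[524.0, 304.0, 119.0], [524.0, 301.0, 119.0], [522.0, 296.0, 129.0], [525.0, 295.0, 114.0], [521.0, 306.0, 121.0], [519.0, 302.0, 129.0], [520.0, 299.0, 127.0], [519.0, 295.0, 131.0], [520.0, 293.0, 125.0], [521.0, 291.0, 122.0], [522.0, 289.0, 117.0], [523.0, 287.0, 111.0], [525.0, 286.0, 100.0], [525.0, 282.0, 100.0], [518.0, 307.0, 118.0], [517.0, 303.0, 121.0], [516.0, 299.0, 127.0], [516.0, 296.0, 129.0], [518.0, 294.0, 120.0], [519.0, 292.0, 116.0], [519.0, 289.0, 117.0], [520.0, 287.0, 110.0], [520.0, 283.0, 111.0], [522.0, 282.0, 101.0], [521.0, 278.0, 105.0], [522.0, 276.0, 98.0], [522.0, 273.0, 99.0], [523.0,
[... 3697 characters left out ...]
9.0, 231.0, 47.0], [520.0, 296.0, 124.0], [518.0, 293.0, 120.0], [517.0, 286.0, 112.0], [516.0, 280.0, 104.0], [516.0, 272.0, 94.0], [516.0, 262.0, 81.0], [515.0, 254.0, 71.0], [514.0, 246.0, 61.0], [509.0, 234.0, 46.0], [524.0, 300.0, 125.0], [522.0, 299.0, 124.0], [519.0, 301.0, 127.0], [517.0, 298.0, 123.0], [517.0, 290.0, 113.0], [516.0, 285.0, 107.0], [515.0, 276.0, 94.0], [517.0, 257.0, 71.0], [516.0, 251.0, 64.0], [524.0, 302.0, 123.0], [522.0, 302.0, 123.0], [519.0, 302.0, 125.0], [517.0, 300.0, 121.0], [515.0, 297.0, 118.0], [516.0, 284.0, 102.0], [524.0, 303.0, 122.0], [521.0, 304.0, 123.0], [519.0, 303.0, 122.0], [517.0, 303.0, 122.0], [521.0, 306.0, 121.0], [519.0, 305.0, 120.0]]
```

```bash
python3 - <<'E'
from h import *
f=np.load('top0.npz')['img']; g=np.load('side0.npz')['img']
a=cv2.resize(f[80:215,170:370],(800,540),interpolation=cv2.INTER_CUBIC); 
save('crop1',a)
E
```

```text
(no output)
```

View pics/crop1.png

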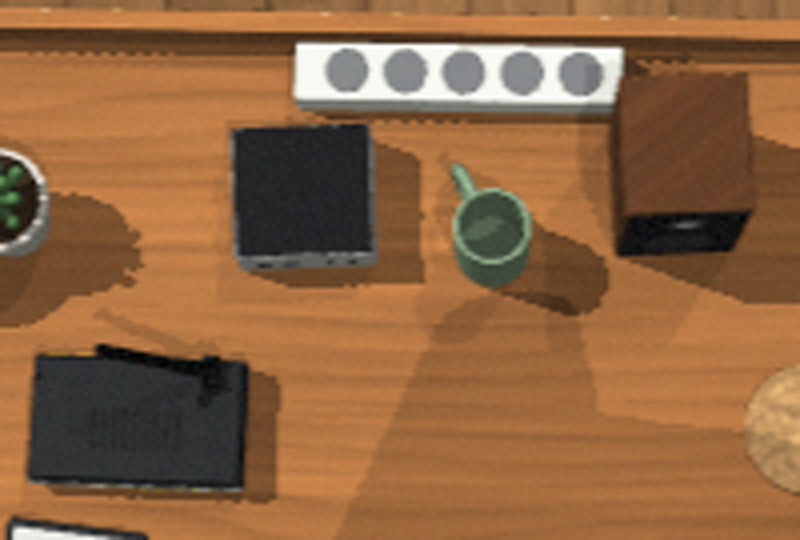

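```bash
python3 - <<'E'
from meas import *
f,K,R,t=load('top'); img=f['img']
full=lambda c:[(170+(x+.5)/4-.5,80+(y+.5)/4-.5) for x,y in c]
def show(n,c,h):
    p=ray(K,R,t,full(c),h)[:,:2]; e=np.roll(p,-1,0)-p
    print(n,np.round(p,0).tolist(),'c',np.round(p.mean(0),1),'len',np.round(np.linalg.norm(e,axis=1),0),'edge ang',np.round(np.degrees(np.arctan2(e[:,1],e[:,0])),1))
show('minipc',[(233,128),(368,125),(375,250),(240,256)],51)
show('speaker',[(614,79),(748,74),(751,209),(619,214)],140)
show('router',[(37,357),(247,362),(243,489),(28,482)],36)
print('mug rim',ray(K,R,t,full([(493,228)]),85), 'handle end',ray(K,R,t,full([(457,168)]),60))
hsv=cv2.cvtColor(img,cv2.COLOR_RGB2HSV)
# mug: green mask
g=cv2.inRange(hsv,(55,40,30),(95,255,255)); g[:112]=0;g[165:]=0;g[:,:274]=0;g[:,312:]=0
c=max(cv2.findContours(g,0,2)[0],key=cv2.contourArea); print('green bbox',cv2.boundingRect(c))
# coaster: brighter/less saturated
roi=hsv[165:210,350:398]; print(hsv[187,373],hsv[200,340],hsv[180,400])
b=(hsv[...,1]<int(hsv[187,373][1])+25)&(hsv[...,2]>120); b[:162]=0;b[212:]=0;b[:,:348]=0;b[:,398:]=0
b=cv2.morphologyEx(b.astype(np.uint8),cv2.MORPH_OPEN,np.ones((3,3),np.uint8))
c=max(cv2.findContours(b,0,2)[0],key=cv2.contourArea); (cx,cy),r=cv2.minEnclosingCircle(c); e=cv2.fitEllipse(c); print('coaster',cx,cy,r,e, ray(K,R,t,[e[0],(cx,cy)],5))
E
```

```text
minipc [[718.0, 214.0], [722.0, 104.0], [619.0, 96.0], [612.0, 205.0]] c [667.8 154.7] len [110. 104. 109. 106.] edge ang [ -87.8 -175.4   93.6    4.9]
speaker [[735.0, -89.0], [740.0, -192.0], [634.0, -195.0], [629.0, -94.0]] c [ 684.7 -142.7] len [103. 106. 101. 106.] edge ang [ -86.9 -178.5   93.2    2.7]
router [[529.0, 368.0], [528.0, 198.0], [425.0, 198.0], [427.0, 371.0]] c [477.6 283.8] len [170. 103. 173. 102.] edge ang [ -90.4 -180.    89.2   -1.6]
mug rim [[630.1046887    1.39610275  85.        ]] handle end [[685.1332361   31.25058759  60.        ]]
green bbox (286, 129, 16, 20)
[ 17 127 191] [ 13 164 159] [ 13 163 182]
coaster 372.74346923828125 186.9527130126953 17.248884201049805 ((372.5705261230469, 186.7734375), (32.521854400634766, 33.92886734008789), 92.98858642578125) [[ 487.05359607 -261.70856542    5.        ]
 [ 486.47201446 -262.27234878    5.        ]]
```

```bash
cat > go.py <<'E'
from h import *
from scipy.spatial.transform import Rotation as Ro
def down(phi):
    c,s=np.cos(np.radians(phi)),np.sin(np.radians(phi)); return np.array([[0,c,s],[0,s,-c],[-1,0,0.]])
def st():
    o=ctrl.get_obs(); R=Ro.from_rotvec(o['orientation']).as_matrix()
    print('t',round(o['t'],2),'pos',np.round(o['ee_pos'],1),'jaw',round(float(np.degrees(np.arctan2(R[1,1],R[0,1]))),1),'xax',np.round(R[:,0],3),'F',np.round(o['ft_force'],1),'w',round(float(o['width']),1),'q6',round(o['qpos'][5],2)); return o,R
def plan(pos,phi,R=None,p=None):
    "remaining shift in the tool axes now (cm) and turn (rad)"
    o,R0=st(); T=down(phi); dr=Ro.from_matrix(R0.T@T).as_rotvec()
    w=np.array(pos)-o['ee_pos']; print('world d',np.round(w,1),'tool now cm',np.round(R0.T@w/10,2),'tool final cm',np.round(T.T@w/10,2),'dr',np.round(dr,3))
E
python3 - <<'E'
from go import *
plan((560,1,180),-30); plan((560,1,180),150)
E
```

```text
t 0.1 pos [ 167.7 -601.6  230. ] jaw -74.4 xax [-0.     0.001 -1.   ] F [-0.6 -0.6 -0.2] w 87.9 q6 -0.02
world d [392.3 602.6 -50. ] tool now cm [  5.07 -47.51 -53.97] tool final cm [  5.     3.85 -71.8 ] dr [-0.775 -0.001  0.001]
t 0.1 pos [ 167.7 -601.6  230. ] jaw -74.4 xax [-0.     0.001 -1.   ] F [-0.6 -0.6 -0.2] w 87.9 q6 -0.02
world d [392.3 602.6 -50. ] tool now cm [  5.07 -47.51 -53.97] tool final cm [ 5.   -3.85 71.8 ] dr [2.366e+00 2.000e-03 1.000e-03]
```

Emit:
{"method": "apply_moves", "body": {"increments": [{"gripper": 100, "delta_pos": [0, 0, 0], "dr": [-0.11, 0, 0]}, {"gripper": 100, "delta_pos": [0, 0, 0], "dr": [-0.11, 0, 0]}, {"gripper": 100, "delta_pos": [0, 0, 0], "dr": [-0.11, 0, 0]}, {"gripper": 100, "delta_pos": [0, 0, 0], "dr": [-0.11, 0, 0]}, {"gripper": 100, "delta_pos": [0, 0, 0], "dr": [-0.11, 0, 0]}]}}

```text
t: 0.52
ee_pos: [167.7, -601.7, 230.2]
orientation: [1.733, 0.761, -1.733]
ft_force: [-0.4, -0.1, -0.1]
width: 87.5
```

Emit:
{"method": "apply_moves", "body": {"increments": [{"gripper": 100, "delta_pos": [0, 0, 0], "dr": [-0.112, 0, 0]}, {"gripper": 100, "delta_pos": [0, 0, 0], "dr": [-0.113, 0, 0]}, {"gripper": 100, "delta_pos": [0, 0.2, -4], "dr": [0, 0, 0]}, {"gripper": 100, "delta_pos": [0, 0.2, -4], "dr": [0, 0, 0]}, {"gripper": 100, "delta_pos": [0, 0.2, -4], "dr": [0, 0, 0]}]}}

```text
t: 0.93
ee_pos: [233.1, -499.8, 230.0]
orientation: [1.585, 0.914, -1.585]
ft_force: [1.2, 0.8, -0.1]
width: 87.9
```

Emit:
{"method": "apply_moves", "body": {"increments": [{"gripper": 100, "delta_pos": [0, 0.2, -4], "dr": [0, 0, 0]}, {"gripper": 100, "delta_pos": [0, 0.2, -4], "dr": [0, 0, 0]}, {"gripper": 100, "delta_pos": [0, 0.2, -4], "dr": [0, 0, 0]}, {"gripper": 100, "delta_pos": [0, 0.2, -4], "dr": [0, 0, 0]}, {"gripper": 100, "delta_pos": [0, 0.2, -4], "dr": [0, 0, 0]}]}}

```text
t: 1.35
ee_pos: [342.2, -331.1, 230.5]
orientation: [1.584, 0.914, -1.584]
ft_force: [0.7, -0.9, 0.5]
width: 87.8
```

Emit:
{"method": "apply_moves", "body": {"increments": [{"gripper": 100, "delta_pos": [0, 0.2, -4], "dr": [0, 0, 0]}, {"gripper": 100, "delta_pos": [0, 0.2, -4], "dr": [0, 0, 0]}, {"gripper": 100, "delta_pos": [0, 0.2, -4], "dr": [0, 0, 0]}, {"gripper": 100, "delta_pos": [0, 0.2, -4], "dr": [0, 0, 0]}, {"gripper": 100, "delta_pos": [0, 0.2, -4], "dr": [0, 0, 0]}]}}

```text
t: 1.77
ee_pos: [451.0, -162.9, 230.6]
orientation: [1.584, 0.914, -1.584]
ft_force: [0.9, -1.2, 1.0]
width: 87.8
```

```bash
python3 -c "
from go import *
plan((630,1.4,200),-30)"
```

```text
t 1.77 pos [ 451.  -162.9  230.6] jaw -30.0 xax [-0.  0. -1.] F [ 0.9 -1.2  1. ] w 87.8 q6 0.15
world d [179.  164.3 -30.6] tool now cm [  3.06   7.28 -23.18] tool final cm [  3.06   7.29 -23.18] dr [-0.  0.  0.]
```

Emit:
{"method": "apply_moves", "body": {"increments": [{"gripper": 100, "delta_pos": [0.5, 1.04, -3.3], "dr": [0, 0, 0]}, {"gripper": 100, "delta_pos": [0.5, 1.04, -3.3], "dr": [0, 0, 0]}, {"gripper": 100, "delta_pos": [0.5, 1.04, -3.3], "dr": [0, 0, 0]}, {"gripper": 100, "delta_pos": [0.5, 1.04, -3.3], "dr": [0, 0, 0]}, {"gripper": 100, "delta_pos": [0.5, 1.04, -3.3], "dr": [0, 0, 0]}]}}

```text
t: 2.18
ee_pos: [578.9, -46.4, 205.1]
orientation: [1.583, 0.915, -1.584]
ft_force: [0.3, -0.2, 0.5]
width: 87.7
```

Emit:
{"method": "apply_moves", "body": {"increments": [{"gripper": 100, "delta_pos": [1, 1.04, -3.3], "dr": [0, 0, 0]}, {"gripper": 100, "delta_pos": [1, 1.04, -3.3], "dr": [0, 0, 0]}, {"gripper": 100, "delta_pos": [3, 0, 0], "dr": [0, 0, 0]}, {"gripper": 100, "delta_pos": [3, 0, 0], "dr": [0, 0, 0]}, {"gripper": 100, "delta_pos": [0.5, 0, 0], "dr": [0, 0, 0]}]}}

```text
t: 2.6
ee_pos: [625.9, -0.5, 115.5]
orientation: [1.578, 0.919, -1.591]
ft_force: [-1.0, 0.1, -0.9]
width: 87.7
```

```bash
python3 -c "
from go import *
plan((630,1.4,58),-30)
f=np.load('side0.npz'); img=f['img']; hsv=cv2.cvtColor(img,cv2.COLOR_RGB2HSV)
g=cv2.inRange(hsv,(50,40,30),(95,255,255)); g[:195]=0;g[240:]=0;g[:,:185]=0;g[:,228:]=0
for v in range(196,236): 
    u=np.flatnonzero(g[v]); 
    if len(u): print(v,u.min(),u.max(),end='; ')
print(proj(f['K'],f['R'],f['t'],[[630,1.4,85],[661,1.4,85],[599,1.4,85],[630,32,85],[630,-30,85],[630,1,0]]))
d,K,R,t=cam('side'); save('s1',cv2.resize(d['img'][100:280,120:320],(800,720))[:600])
"
```

```text
t 2.6 pos [ 6.259e+02 -5.000e-01  1.155e+02] jaw -30.0 xax [-0.008  0.    -1.   ] F [-1.   0.1 -0.9] w 87.7 q6 0.5
world d [  4.1   1.9 -57.5] tool now cm [ 5.75  0.3  -0.39] tool final cm [ 5.75  0.26 -0.37] dr [0.001 0.004 0.007]
200 204 213; 201 202 215; 202 200 215; 203 203 216; 204 203 216; 205 199 216; 206 205 216; 207 199 217; 208 199 217; 209 199 216; 210 199 215; 211 198 213; 212 195 213; 213 195 213; 214 200 210; 215 200 215; 216 190 210; 217 190 218; 218 189 217; 219 189 217; 220 202 217; 221 189 211; 222 202 215; 223 199 214; 224 196 219; 225 194 213; 226 203 217; 227 203 214; 228 203 215; 229 204 215; 230 206 213; [[208.13113823 205.0244444 ]
 [197.89690273 204.57329887]
 [218.39035913 205.47669133]
 [206.22246076 212.01808326]
 [210.02198197 198.09615059]
 [211.18577408 225.00314592]]
```

View pics/s1.png

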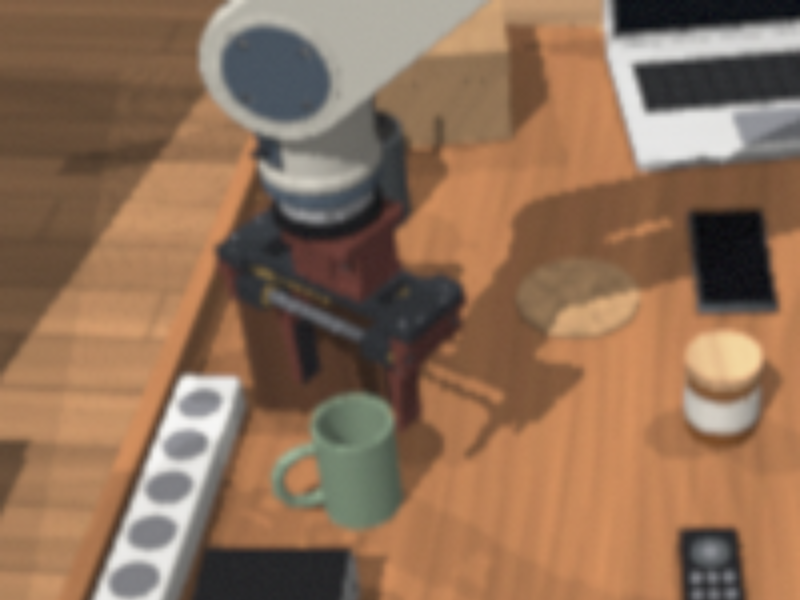

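Side crop: the mug rim centre is at full-frame (208,205), which matches the projection of my estimate. The open fingers straddle it from above, so I descend and grip.

Emit:
{"method": "apply_moves", "body": {"increments": [{"gripper": 100, "delta_pos": [0.5, 0.25, -0.35], "dr": [0, 0, 0]}, {"gripper": 100, "delta_pos": [1.5, 0, 0], "dr": [0, 0, 0]}, {"gripper": 100, "delta_pos": [2, 0, 0], "dr": [0, 0, 0]}, {"gripper": 100, "delta_pos": [1.5, 0, 0], "dr": [0, 0, 0]}, {"gripper": 100, "delta_pos": [0.3, 0, 0], "dr": [0, 0, 0]}]}}

```text
t: 3.07
ee_pos: [632.9, 0.2, 62.2]
orientation: [1.584, 0.914, -1.585]
ft_force: [-0.6, -1.2, 0.0]
width: 87.9
```

Emit:
{"method": "apply_moves", "body": {"increments": [{"gripper": 40, "delta_pos": [0, 0, 0], "dr": [0, 0, 0]}, {"gripper": 40, "delta_pos": [0, 0, 0], "dr": [0, 0, 0]}, {"gripper": 40, "delta_pos": [0, 0, 0], "dr": [0, 0, 0]}, {"gripper": 40, "delta_pos": [0, 0, 0], "dr": [0, 0, 0]}, {"gripper": 40, "delta_pos": [0, 0, 0], "dr": [0, 0, 0]}]}}

```text
t: 3.48
ee_pos: [633.8, 0.6, 63.9]
orientation: [1.585, 0.913, -1.582]
ft_force: [-0.9, 1.1, 5.0]
width: 60.7
```

```bash
python3 -c "
from go import *
plan((487,-262,98),-30)"
```

```text
t 3.48 pos [6.338e+02 6.000e-01 6.390e+01] jaw -30.0 xax [ 0.002  0.    -1.   ] F [-0.9  1.1  5. ] w 60.7 q6 0.51
world d [-146.8 -262.6   34.1] tool now cm [-3.43  0.44 30.07] tool final cm [-3.41  0.42 30.08] dr [-0.    -0.001 -0.002]
```

Emit:
{"method": "apply_moves", "body": {"increments": [{"gripper": 40, "delta_pos": [-1.5, 0, 0], "dr": [0, 0, 0]}, {"gripper": 40, "delta_pos": [-2.5, 0, 0], "dr": [0, 0, 0]}, {"gripper": 40, "delta_pos": [0, -1.6, 0.9], "dr": [0, 0, 0]}, {"gripper": 40, "delta_pos": [0, -3.2, 1.85], "dr": [0, 0, 0]}, {"gripper": 40, "delta_pos": [0, -3.2, 1.85], "dr": [0, 0, 0]}]}}

```text
t: 3.9
ee_pos: [540.6, 0.7, 103.3]
orientation: [1.585, 0.913, -1.582]
ft_force: [-0.7, 0.3, -3.1]
width: 60.9
```

Emit:
{"method": "apply_moves", "body": {"increments": [{"gripper": 40, "delta_pos": [0, -3.1, 1.85], "dr": [0, 0, 0]}, {"gripper": 40, "delta_pos": [0, -1.6, 0.9], "dr": [0, 0, 0]}, {"gripper": 40, "delta_pos": [0, 1, 1.75], "dr": [0, 0, 0]}, {"gripper": 40, "delta_pos": [0, 1.6, 2.8], "dr": [0, 0, 0]}, {"gripper": 40, "delta_pos": [0, 1.6, 2.8], "dr": [0, 0, 0]}]}}

```text
t: 4.32
ee_pos: [485.6, -84.5, 103.2]
orientation: [1.582, 0.915, -1.582]
ft_force: [0.3, -0.4, -2.4]
width: 61.0
```

Emit:
{"method": "apply_moves", "body": {"increments": [{"gripper": 40, "delta_pos": [0, 1.6, 2.8], "dr": [0, 0, 0]}, {"gripper": 40, "delta_pos": [0, 1.6, 2.8], "dr": [0, 0, 0]}, {"gripper": 40, "delta_pos": [0, 1.6, 2.8], "dr": [0, 0, 0]}, {"gripper": 40, "delta_pos": [0, 1.6, 2.8], "dr": [0, 0, 0]}, {"gripper": 40, "delta_pos": [0, 1.6, 2.8], "dr": [0, 0, 0]}]}}

```text
t: 4.73
ee_pos: [484.8, -247.0, 102.9]
orientation: [1.584, 0.914, -1.584]
ft_force: [1.0, 0.2, -2.7]
width: 60.9
```

Emit:
{"method": "apply_moves", "body": {"increments": [{"gripper": 40, "delta_pos": [0, 0.9, 1.4], "dr": [0, 0, 0]}, {"gripper": 40, "delta_pos": [0, 0, 0], "dr": [0, 0, 0]}, {"gripper": 40, "delta_pos": [0, 0, 0], "dr": [0, 0, 0]}, {"gripper": 40, "delta_pos": [0, 0, 0], "dr": [0, 0, 0]}, {"gripper": 40, "delta_pos": [0, 0, 0], "dr": [0, 0, 0]}]}}

```text
t: 5.15
ee_pos: [485.6, -260.8, 102.6]
orientation: [1.583, 0.916, -1.584]
ft_force: [-0.6, 0.0, -2.3]
width: 61.1
```

```bash
python3 -c "
from go import *
plan((487,-262,70),-30)
d,K,R,t=cam('side'); save('s2',cv2.resize(d['img'][60:260,190:390],(600,600)))
"
```

```text
t 5.15 pos [ 485.6 -260.8  102.6] jaw -30.0 xax [-0.001  0.001 -1.   ] F [-0.6  0.  -2.3] w 61.1 q6 0.01
world d [  1.4  -1.2 -32.6] tool now cm [3.26 0.18 0.03] tool final cm [3.26 0.18 0.03] dr [ 0.001 -0.     0.001]
```

View pics/s2.png

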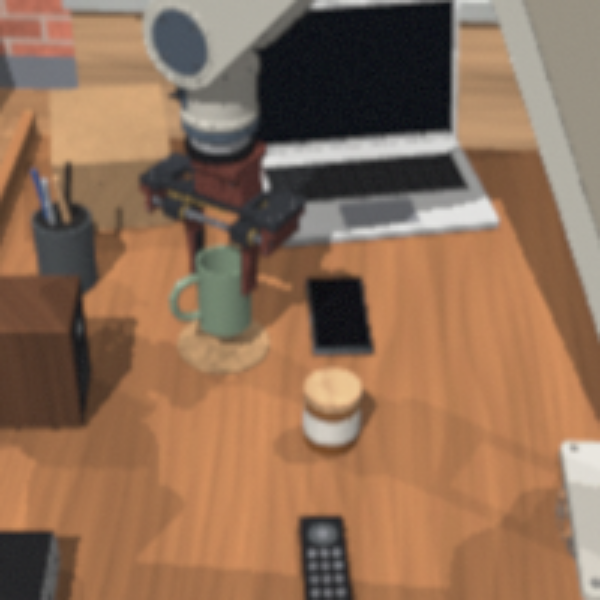

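Picture 5: the mug hangs upright at crop (222,292), over the coaster at (222,345). Lowering it.

Emit:
{"method": "apply_moves", "body": {"increments": [{"gripper": 40, "delta_pos": [1.2, 0.1, 0], "dr": [0, 0, 0]}, {"gripper": 40, "delta_pos": [1.2, 0, 0], "dr": [0, 0, 0]}, {"gripper": 40, "delta_pos": [0.5, 0, 0], "dr": [0, 0, 0]}, {"gripper": 40, "delta_pos": [0.2, 0, 0], "dr": [0, 0, 0]}, {"gripper": 40, "delta_pos": [0.2, 0, 0], "dr": [0, 0, 0]}]}}

```text
t: 5.62
ee_pos: [486.1, -262.0, 68.9]
orientation: [1.583, 0.916, -1.585]
ft_force: [-7.3, 4.0, 22.8]
width: 60.8
```

Emit:
{"method": "apply_moves", "body": {"increments": [{"gripper": 40, "delta_pos": [0, 0, 0], "dr": [0, 0, 0]}, {"gripper": 40, "delta_pos": [0, 0, 0], "dr": [0, 0, 0]}, {"gripper": 40, "delta_pos": [0, 0, 0], "dr": [0, 0, 0]}, {"gripper": 40, "delta_pos": [0, 0, 0], "dr": [0, 0, 0]}, {"gripper": 40, "delta_pos": [0, 0, 0], "dr": [0, 0, 0]}]}}

```text
t: 6.03
ee_pos: [486.9, -262.7, 69.8]
orientation: [1.584, 0.914, -1.584]
ft_force: [0.1, -0.0, -2.7]
width: 60.7
```

Emit:
{"method": "apply_moves", "body": {"increments": [{"gripper": 40, "delta_pos": [0.1, 0, 0], "dr": [0, 0, 0]}, {"gripper": 40, "delta_pos": [0, 0, 0], "dr": [0, 0, 0]}, {"gripper": 100, "delta_pos": [0, 0, 0], "dr": [0, 0, 0]}, {"gripper": 100, "delta_pos": [0, 0, 0], "dr": [0, 0, 0]}, {"gripper": 100, "delta_pos": [0, 0, 0], "dr": [0, 0, 0]}]}}

```text
t: 6.45
ee_pos: [486.9, -262.7, 68.8]
orientation: [1.584, 0.914, -1.584]
ft_force: [0.3, -0.3, -0.6]
width: 77.4
```

Emit:
{"method": "apply_moves", "body": {"increments": [{"gripper": 100, "delta_pos": [0, 0, 0], "dr": [0, 0, 0]}, {"gripper": 100, "delta_pos": [-2, 0, 0], "dr": [0, 0, 0]}, {"gripper": 100, "delta_pos": [-4, 0, 0], "dr": [0, 0, 0]}, {"gripper": 100, "delta_pos": [-4, 0, 0], "dr": [0, 0, 0]}, {"gripper": 100, "delta_pos": [-3, 0, 0], "dr": [0, 0, 0]}]}}

```text
t: 6.87
ee_pos: [487.2, -262.8, 201.3]
orientation: [1.584, 0.913, -1.583]
ft_force: [0.6, -0.3, 0.0]
width: 87.8
```

```bash
python3 -c "
from go import *
plan((520,400,180),0)
plan((520,400,180),90)
d,K,R,t=cam('side'); hsv=cv2.cvtColor(d['img'],cv2.COLOR_RGB2HSV)
g=cv2.inRange(hsv,(50,40,30),(95,255,255)); g[:100]=0;g[200:]=0;g[:,:220]=0;g[:,320:]=0
g=cv2.morphologyEx(g,cv2.MORPH_CLOSE,np.ones((5,5),np.uint8));c=max(cv2.findContours(g,0,2)[0],key=cv2.contourArea); print(cv2.boundingRect(c)); b=g>0
for v in range(135,185,4):
    u=np.flatnonzero(b[v]); print(v,u.min() if len(u) else 0,u.max() if len(u) else 0,end='; ')
print(proj(K,R,t,[[487,-262,90],[518,-262,90],[456,-262,90],[487,-231,5],[456,-262,5],[487,-293,90]]))
"
```

```text
t 6.87 pos [ 487.2 -262.8  201.3] jaw -30.0 xax [ 0.001 -0.001 -1.   ] F [ 0.6 -0.3  0. ] w 87.8 q6 0.01
world d [ 32.8 662.8 -21.3] tool now cm [  2.08 -30.33 -59.03] tool final cm [  2.13   3.28 -66.28] dr [-0.524  0.    -0.002]
t 6.87 pos [ 487.2 -262.8  201.3] jaw -30.0 xax [ 0.001 -0.001 -1.   ] F [ 0.6 -0.3  0. ] w 87.8 q6 0.01
world d [ 32.8 662.8 -21.3] tool now cm [  2.08 -30.33 -59.03] tool final cm [ 2.13 66.28  3.28] dr [-2.095e+00  2.000e-03 -1.000e-03]
(252, 151, 21, 27)
135 0 0; 139 0 0; 143 0 0; 147 0 0; 151 262 268; 155 257 271; 159 257 269; 163 250 268; 167 257 268; 171 257 272; 175 259 268; 179 0 0; 183 0 0; [[263.53086648 153.93582108]
 [254.50281179 153.59497205]
 [272.57823106 154.27739915]
 [263.29989223 179.05179398]
 [272.78436392 173.91872194]
 [264.32908099 148.70405469]]
```

Emit:
{"method": "apply_moves", "body": {"increments": [{"gripper": 0, "delta_pos": [0, 0, 0], "dr": [-0.105, 0, 0]}, {"gripper": 0, "delta_pos": [0, 0, 0], "dr": [-0.105, 0, 0]}, {"gripper": 0, "delta_pos": [0, 0, 0], "dr": [-0.105, 0, 0]}, {"gripper": 0, "delta_pos": [0, 0, 0], "dr": [-0.105, 0, 0]}, {"gripper": 0, "delta_pos": [0, 0, 0], "dr": [-0.104, 0, 0]}]}}

```text
t: 7.33
ee_pos: [486.7, -262.5, 198.5]
orientation: [1.205, 1.212, -1.205]
ft_force: [0.6, 0.6, 0.9]
width: 57.9
```

Emit:
{"method": "apply_moves", "body": {"increments": [{"gripper": 0, "delta_pos": [0, 0.2, -4], "dr": [0, 0, 0]}, {"gripper": 0, "delta_pos": [0, 0.2, -4], "dr": [0, 0, 0]}, {"gripper": 0, "delta_pos": [0, 0.2, -4], "dr": [0, 0, 0]}, {"gripper": 0, "delta_pos": [0, 0.2, -4], "dr": [0, 0, 0]}, {"gripper": 0, "delta_pos": [0, 0.2, -4], "dr": [0, 0, 0]}]}}

```text
t: 7.75
ee_pos: [496.4, -60.9, 198.5]
orientation: [1.21, 1.209, -1.21]
ft_force: [0.6, -0.5, 0.8]
width: 24.9
```

Emit:
{"method": "apply_moves", "body": {"increments": [{"gripper": 0, "delta_pos": [0, 0.2, -4], "dr": [0, 0, 0]}, {"gripper": 0, "delta_pos": [0, 0.2, -4], "dr": [0, 0, 0]}, {"gripper": 0, "delta_pos": [0, 0.2, -4], "dr": [0, 0, 0]}, {"gripper": 0, "delta_pos": [0, 0.2, -4], "dr": [0, 0, 0]}, {"gripper": 0, "delta_pos": [0, 0.2, -4], "dr": [0, 0, 0]}]}}

```text
t: 8.17
ee_pos: [506.4, 139.4, 198.6]
orientation: [1.209, 1.209, -1.209]
ft_force: [0.9, 0.2, -0.6]
width: 0.5
```

Emit:
{"method": "apply_moves", "body": {"increments": [{"gripper": 0, "delta_pos": [0, 0.2, -4], "dr": [0, 0, 0]}, {"gripper": 0, "delta_pos": [0, 0.2, -4], "dr": [0, 0, 0]}, {"gripper": 0, "delta_pos": [0, 0.2, -4], "dr": [0, 0, 0]}, {"gripper": 0, "delta_pos": [0, 0.2, -4], "dr": [0, 0, 0]}, {"gripper": 0, "delta_pos": [0, 0.2, -4], "dr": [0, 0, 0]}]}}

```text
t: 8.58
ee_pos: [516.3, 339.5, 198.4]
orientation: [1.209, 1.209, -1.209]
ft_force: [-0.3, -0.7, -0.6]
width: -0.0
```

```bash
python3 -c "
from go import *
plan((519,340,123),0)"
```

```text
t 8.58 pos [516.3 339.5 198.4] jaw 0.0 xax [-0. -0. -1.] F [-0.3 -0.7 -0.6] w -0.0 q6 0.56
world d [  2.7   0.5 -75.4] tool now cm [ 7.54  0.27 -0.05] tool final cm [ 7.54  0.27 -0.05] dr [0. 0. 0.]
```

Emit:
{"method": "apply_moves", "body": {"increments": [{"gripper": 0, "delta_pos": [3, 0.3, 0], "dr": [0, 0, 0]}, {"gripper": 0, "delta_pos": [3, 0, 0], "dr": [0, 0, 0]}, {"gripper": 0, "delta_pos": [1.5, 0, 0], "dr": [0, 0, 0]}, {"gripper": 0, "delta_pos": [0, 0, 1], "dr": [0, 0, 0]}, {"gripper": 0, "delta_pos": [0, 0, 1.5], "dr": [0, 0, 0]}]}}

```text
t: 9.0
ee_pos: [519.2, 312.3, 122.9]
orientation: [1.207, 1.21, -1.209]
ft_force: [0.1, 0.9, 0.5]
width: 0.7
```

Emit:
{"method": "apply_moves", "body": {"increments": [{"gripper": 0, "delta_pos": [0, 0, 1.5], "dr": [0, 0, 0]}, {"gripper": 0, "delta_pos": [0, 0, 1.5], "dr": [0, 0, 0]}, {"gripper": 0, "delta_pos": [0, 0, 1.5], "dr": [0, 0, 0]}, {"gripper": 0, "delta_pos": [0, 0, 1.2], "dr": [0, 0, 0]}, {"gripper": 0, "delta_pos": [0, 0, 0.8], "dr": [0, 0, 0]}]}}

```text
t: 9.42
ee_pos: [520.0, 245.2, 124.5]
orientation: [1.211, 1.208, -1.21]
ft_force: [0.2, 0.3, 0.5]
width: 0.6
```

```bash
python3 -c "
from go import *
plan((519,239,123),0)"
```

```text
t 9.42 pos [520.  245.2 124.5] jaw -0.1 xax [ 0.001  0.    -1.   ] F [0.2 0.3 0.5] w 0.6 q6 0.42
world d [-1.  -6.2 -1.5] tool now cm [ 0.15 -0.1   0.62] tool final cm [ 0.15 -0.1   0.62] dr [-0.002 -0.    -0.001]
```

Emit:
{"method": "apply_moves", "body": {"increments": [{"gripper": 0, "delta_pos": [0, 0, 0.3], "dr": [0, 0, 0]}, {"gripper": 0, "delta_pos": [0, 0, 0.2], "dr": [0, 0, 0]}, {"gripper": 0, "delta_pos": [0, 0, 0.1], "dr": [0, 0, 0]}, {"gripper": 0, "delta_pos": [0, 0, 0.1], "dr": [0, 0, 0]}, {"gripper": 0, "delta_pos": [0, 0, 0], "dr": [0, 0, 0]}]}}

```text
t: 9.83
ee_pos: [519.7, 240.7, 123.6]
orientation: [1.209, 1.209, -1.209]
ft_force: [0.7, -0.2, -0.7]
width: 0.5
```

```bash
python3 - <<'E'
from go import *
plan((519,239,123),0)
a=cam('side'); b=cam('top')
i1=cv2.resize(a[0]['img'][220:340,205:305],(400,480),interpolation=2); i2=cv2.resize(b[0]['img'][140:230,165:240],(400,480),interpolation=2)
save('a1',np.hstack([i1,i2]))
E
```

```text
t 9.83 pos [519.7 240.7 123.6] jaw 0.0 xax [-0. -0. -1.] F [ 0.7 -0.2 -0.7] w 0.5 q6 0.41
world d [-0.7 -1.7 -0.6] tool now cm [ 0.06 -0.07  0.17] tool final cm [ 0.06 -0.07  0.17] dr [0.001 0.    0.   ]
```

View pics/a1.png

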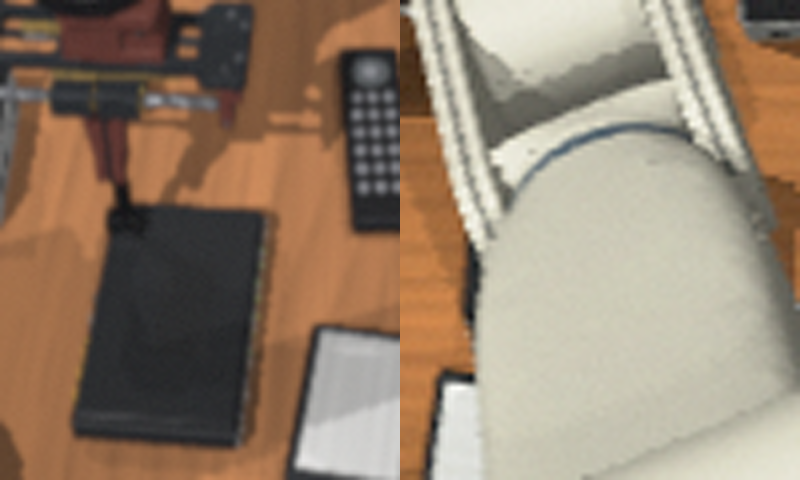

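Picture 6: the aerial is up behind the finger at crop (122,200), hinge at (128,220). There is no stop force yet, so I nudge it to the end stop.

Emit:
{"method": "apply_moves", "body": {"increments": [{"gripper": 0, "delta_pos": [0, 0, 0.1], "dr": [0, 0, 0]}, {"gripper": 0, "delta_pos": [0, 0, 0.1], "dr": [0, 0, 0]}, {"gripper": 0, "delta_pos": [0, 0, 0], "dr": [0, 0, 0]}, {"gripper": 0, "delta_pos": [0, 0, 0], "dr": [0, 0, 0]}, {"gripper": 0, "delta_pos": [0, 0, 0], "dr": [0, 0, 0]}]}}

```text
t: 10.35
ee_pos: [519.7, 238.7, 123.6]
orientation: [1.209, 1.209, -1.209]
ft_force: [0.0, 3.0, -0.1]
width: 0.5
```

Emit:
{"method": "apply_moves", "body": {"increments": [{"gripper": 0, "delta_pos": [0, 0, 0.1], "dr": [0, 0, 0]}, {"gripper": 0, "delta_pos": [0, 0, 0.1], "dr": [0, 0, 0]}, {"gripper": 0, "delta_pos": [0, 0, 0], "dr": [0, 0, 0]}, {"gripper": 0, "delta_pos": [0, 0, 0], "dr": [0, 0, 0]}, {"gripper": 0, "delta_pos": [0, 0, 0], "dr": [0, 0, 0]}]}}

```text
t: 10.77
ee_pos: [519.7, 236.3, 123.6]
orientation: [1.209, 1.209, -1.209]
ft_force: [-0.6, 2.7, -1.5]
width: 0.7
```

Emit:
{"method": "apply_moves", "body": {"increments": [{"gripper": 0, "delta_pos": [0, 0, 0.1], "dr": [0, 0, 0]}, {"gripper": 0, "delta_pos": [0, 0, 0], "dr": [0, 0, 0]}, {"gripper": 0, "delta_pos": [0, 0, 0], "dr": [0, 0, 0]}, {"gripper": 0, "delta_pos": [0, 0, 0], "dr": [0, 0, 0]}, {"gripper": 0, "delta_pos": [0, 0, 0], "dr": [0, 0, 0]}]}}

```text
t: 11.18
ee_pos: [519.7, 235.4, 123.7]
orientation: [1.209, 1.209, -1.209]
ft_force: [-0.3, 2.4, -1.4]
width: 0.3
```

Emit:
{"method": "apply_moves", "body": {"increments": [{"gripper": 50, "delta_pos": [0, 0, -2], "dr": [0, 0, 0]}, {"gripper": 50, "delta_pos": [0, -0.8, -4], "dr": [0, 0, 0]}, {"gripper": 50, "delta_pos": [0, -0.8, -4], "dr": [0, 0, 0]}, {"gripper": 50, "delta_pos": [0, -0.8, -4], "dr": [0, 0, 0]}, {"gripper": 50, "delta_pos": [0, -0.8, -4], "dr": [0, 0, 0]}]}}

```text
t: 11.6
ee_pos: [487.5, 416.6, 123.9]
orientation: [1.209, 1.208, -1.21]
ft_force: [0.7, -1.2, 0.5]
width: 30.0
```

Emit:
{"method": "apply_moves", "body": {"increments": [{"gripper": 50, "delta_pos": [0, -0.8, -2], "dr": [0, 0, 0]}, {"gripper": 50, "delta_pos": [0, 0, 0], "dr": [0, 0, 0]}, {"gripper": 50, "delta_pos": [0, 0, 0], "dr": [0, 0, 0]}, {"gripper": 50, "delta_pos": [0, 0, 0], "dr": [0, 0, 0]}, {"gripper": 50, "delta_pos": [0, 0, 0], "dr": [0, 0, 0]}]}}

```text
t: 12.02
ee_pos: [480.1, 433.9, 123.6]
orientation: [1.209, 1.208, -1.211]
ft_force: [0.0, 0.7, -0.1]
width: 44.0
```

```bash
cat > rt.py <<'E'
from go import *
def router(n,roi,hz=36):
    d,K,R,t=cam(n); img=d['img']; v=img.max(2).copy(); u0,v0,u1,v1=roi
    m=np.zeros(v.shape,np.uint8); m[v0:v1,u0:u1]=(v[v0:v1,u0:u1]<62); m=cv2.morphologyEx(m,cv2.MORPH_OPEN,np.ones((7,7),np.uint8))
    c=max(cv2.findContours(m,0,2)[0],key=cv2.contourArea)
    W=ray(K,R,t,c.reshape(-1,2),hz)[:,:2].astype(np.float32); r=cv2.minAreaRect(W); print(n,np.round(r[0],1),np.round(r[1],1),round(r[2],1)); 
    print(np.round(cv2.boxPoints(r)).tolist())
    return d,c
E
python3 - <<'E'
from rt import *
st()
d,c=router('side',(205,255,280,340))
d2,c2=router('top',(165,150,245,215))
i=d['img'].copy(); cv2.drawContours(i,[c],-1,(255,0,0),1)
j=d2['img'].copy(); cv2.drawContours(j,[c2],-1,(255,0,0),1)
save('a2',np.hstack([cv2.resize(i[220:340,205:305],(400,480),interpolation=2),cv2.resize(j[140:230,165:240],(400,480),interpolation=2)]))
E
```

```text
t 12.02 pos [480.1 433.9 123.6] jaw -0.1 xax [-0.    -0.001 -1.   ] F [ 0.   0.7 -0.1] w 44.0 q6 0.72
side [439.6 292.8] [175.8  78.1] 88.2
[[398.0, 206.0], [476.0, 204.0], [481.0, 379.0], [403.0, 382.0]]
top [479.  280.2] [172.  102.8] 88.3
[[425.0, 196.0], [528.0, 193.0], [533.0, 365.0], [430.0, 368.0]]
```

View pics/a2.png

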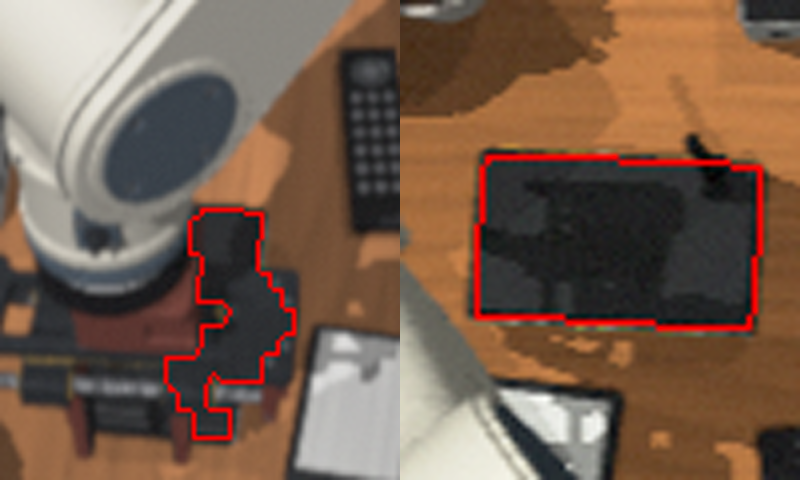

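Picture 7: the aerial is upright at its hinge (right crop 712,185). The router top fits 172×103 mm at (479, 280), yaw −1.7°. Now I lower behind its left side and push −y.

Emit:
{"method": "apply_moves", "body": {"increments": [{"gripper": 50, "delta_pos": [3.3, 0, 0], "dr": [-0.053, 0, 0]}, {"gripper": 50, "delta_pos": [3.5, 0, 0], "dr": [0, 0, 0]}, {"gripper": 50, "delta_pos": [2.5, 0, 0], "dr": [0, 0, 0]}, {"gripper": 50, "delta_pos": [1, 0, 0], "dr": [0, 0, 0]}, {"gripper": 50, "delta_pos": [0, 0, 0], "dr": [0, 0, 0]}]}}

```text
t: 12.53
ee_pos: [478.8, 433.4, 18.2]
orientation: [1.167, 1.234, -1.175]
ft_force: [0.4, -0.7, 0.6]
width: 44.1
```

Emit:
{"method": "apply_moves", "body": {"increments": [{"gripper": 50, "delta_pos": [0, 0, 2], "dr": [0, 0, 0]}, {"gripper": 50, "delta_pos": [0, 0, 2], "dr": [0, 0, 0]}, {"gripper": 50, "delta_pos": [0, 0, 1], "dr": [0, 0, 0]}, {"gripper": 50, "delta_pos": [0, 0, 0.7], "dr": [0, 0, 0]}, {"gripper": 50, "delta_pos": [0, 0, 0.7], "dr": [0, 0, 0]}]}}

```text
t: 12.95
ee_pos: [484.5, 372.5, 22.3]
orientation: [1.175, 1.233, -1.168]
ft_force: [-1.9, 6.0, 1.7]
width: 43.8
```

Emit:
{"method": "apply_moves", "body": {"increments": [{"gripper": 50, "delta_pos": [0, 0, 0.7], "dr": [0, 0, 0]}, {"gripper": 50, "delta_pos": [0, 0, 1], "dr": [0, 0, 0]}, {"gripper": 50, "delta_pos": [0, 0, 1], "dr": [0, 0, 0]}, {"gripper": 50, "delta_pos": [0, 0, 1], "dr": [0, 0, 0]}, {"gripper": 50, "delta_pos": [0, 0, 1], "dr": [0, 0, 0]}]}}

```text
t: 13.37
ee_pos: [487.2, 326.4, 22.3]
orientation: [1.174, 1.234, -1.166]
ft_force: [-0.5, 6.8, 2.9]
width: 44.1
```

```bash
python3 -c "
from go import *
plan((479,93,20),3)"
```

```text
t 13.37 pos [487.2 326.4  22.3] jaw 3.0 xax [ 0.004  0.004 -1.   ] F [-0.5  6.8  2.9] w 44.1 q6 0.52
world d [  -8.2 -233.4   -2.3] tool now cm [ 0.15 -2.06 23.26] tool final cm [ 0.23 -2.04 23.26] dr [ 0.001 -0.003 -0.004]
```

Emit:
{"method": "apply_moves", "body": {"increments": [{"gripper": 50, "delta_pos": [0, -0.08, 1.5], "dr": [0, 0, 0]}, {"gripper": 50, "delta_pos": [0, -0.08, 1.7], "dr": [0, 0, 0]}, {"gripper": 50, "delta_pos": [0, -0.08, 1.7], "dr": [0, 0, 0]}, {"gripper": 50, "delta_pos": [0, -0.08, 1.7], "dr": [0, 0, 0]}, {"gripper": 50, "delta_pos": [0, -0.08, 1.7], "dr": [0, 0, 0]}]}}

```text
t: 13.78
ee_pos: [488.2, 242.8, 22.3]
orientation: [1.174, 1.233, -1.165]
ft_force: [-0.1, 7.0, 4.2]
width: 43.9
```

Emit:
{"method": "apply_moves", "body": {"increments": [{"gripper": 50, "delta_pos": [0, -0.08, 1.7], "dr": [0, 0, 0]}, {"gripper": 50, "delta_pos": [0, -0.08, 1.7], "dr": [0, 0, 0]}, {"gripper": 50, "delta_pos": [0, -0.08, 1.7], "dr": [0, 0, 0]}, {"gripper": 50, "delta_pos": [0, -0.08, 1.5], "dr": [0, 0, 0]}, {"gripper": 50, "delta_pos": [0, -0.05, 1], "dr": [0, 0, 0]}]}}

```text
t: 14.2
ee_pos: [488.6, 165.9, 22.2]
orientation: [1.174, 1.232, -1.166]
ft_force: [-0.4, 7.6, 3.6]
width: 43.7
```

```bash
python3 - <<'E'
from rt import *
o,_=st()
d2,c2=router('top',(225,150,345,215))
j=d2['img'].copy(); cv2.drawContours(j,[c2],-1,(255,0,0),1)
save('a3',cv2.resize(j[80:230,200:350],(600,600),interpolation=2))
E
```

```text
t 14.2 pos [488.6 165.9  22.2] jaw 3.0 xax [ 0.005  0.002 -1.   ] F [-0.4  7.6  3.6] w 43.7 q6 0.25
top [494.  50.] [101.  129.2] 1.1
[[442.0, 114.0], [445.0, -15.0], [546.0, -14.0], [543.0, 116.0]]
```

View pics/a3.png

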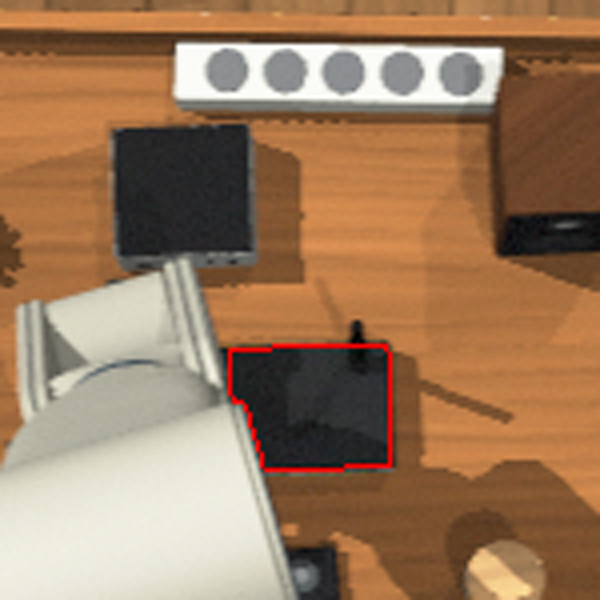

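Emit:
{"method": "apply_moves", "body": {"increments": [{"gripper": 50, "delta_pos": [0, -0.08, 1.5], "dr": [0, 0, 0]}, {"gripper": 50, "delta_pos": [0, -0.08, 1.7], "dr": [0, 0, 0]}, {"gripper": 50, "delta_pos": [0, -0.08, 1.7], "dr": [0, 0, 0]}, {"gripper": 50, "delta_pos": [0, -0.05, 1.2], "dr": [0, 0, 0]}, {"gripper": 50, "delta_pos": [0, -0.04, 0.7], "dr": [0, 0, 0]}]}}

```text
t: 14.67
ee_pos: [488.3, 97.5, 21.8]
orientation: [1.173, 1.232, -1.168]
ft_force: [-0.5, 7.3, 5.4]
width: 43.6
```

Emit:
{"method": "apply_moves", "body": {"increments": [{"gripper": 50, "delta_pos": [0, 0, 0.4], "dr": [0, 0, 0]}, {"gripper": 50, "delta_pos": [0, 0, 0.3], "dr": [0, 0, 0]}, {"gripper": 50, "delta_pos": [0, 0, 0], "dr": [0, 0, 0]}, {"gripper": 50, "delta_pos": [0, 0, 0], "dr": [0, 0, 0]}, {"gripper": 50, "delta_pos": [0, 0, -2], "dr": [0, 0, 0]}]}}

```text
t: 15.08
ee_pos: [486.3, 108.9, 20.9]
orientation: [1.171, 1.233, -1.172]
ft_force: [-0.3, -0.5, 0.3]
width: 43.9
```

Emit:
{"method": "apply_moves", "body": {"increments": [{"gripper": 80, "delta_pos": [-2, 0, -1], "dr": [0, 0, 0]}, {"gripper": 80, "delta_pos": [-4, 0, 0], "dr": [0, 0, 0]}, {"gripper": 80, "delta_pos": [-4, 0, 0], "dr": [0, 0, 0]}, {"gripper": 80, "delta_pos": [-4, -2, 0], "dr": [0, 0, 0]}, {"gripper": 80, "delta_pos": [-2, -4, 0], "dr": [0, 0, 0]}]}}

```text
t: 15.5
ee_pos: [434.3, 118.3, 180.9]
orientation: [1.175, 1.228, -1.163]
ft_force: [1.1, 0.6, 1.8]
width: 69.4
```

```bash
python3 - <<'E'
from rt import *
plan((420,-5,180),-87)
d2,c2=router('top',(240,150,355,215))
E
```

```text
t 15.5 pos [434.3 118.3 180.9] jaw 3.0 xax [ 0.009  0.002 -1.   ] F [1.1 0.6 1.8] w 69.4 q6 0.19
world d [ -14.3 -123.3   -0.9] tool now cm [ 0.06 -2.08 12.24] tool final cm [ 0.09 12.24  2.07] dr [ 1.571 -0.008 -0.006]
top [495.1  -7.9] [100.9 167.5] 1.1
[[443.0, 75.0], [446.0, -93.0], [547.0, -91.0], [544.0, 77.0]]
```

Emit:
{"method": "apply_moves", "body": {"increments": [{"gripper": 80, "delta_pos": [0, 0, 0], "dr": [0.12, 0, 0]}, {"gripper": 80, "delta_pos": [0, 0, 0], "dr": [0.12, 0, 0]}, {"gripper": 80, "delta_pos": [0, 0, 0], "dr": [0.12, 0, 0]}, {"gripper": 80, "delta_pos": [0, 0, 0], "dr": [0.12, 0, 0]}, {"gripper": 80, "delta_pos": [0, 0, 0], "dr": [0.12, 0, 0]}]}}

```text
t: 15.97
ee_pos: [429.1, 117.2, 176.4]
orientation: [1.602, 0.895, -1.604]
ft_force: [-0.8, -0.6, -0.1]
width: 70.2
```

Emit:
{"method": "apply_moves", "body": {"increments": [{"gripper": 80, "delta_pos": [0, 0, 0], "dr": [0.12, 0, 0]}, {"gripper": 80, "delta_pos": [0, 0, 0], "dr": [0.12, 0, 0]}, {"gripper": 80, "delta_pos": [0, 0, 0], "dr": [0.12, 0, 0]}, {"gripper": 80, "delta_pos": [0, 0, 0], "dr": [0.12, 0, 0]}, {"gripper": 80, "delta_pos": [0, 0, 0], "dr": [0.12, 0, 0]}]}}

```text
t: 16.38
ee_pos: [429.1, 117.2, 176.2]
orientation: [1.989, 0.422, -1.992]
ft_force: [0.3, 0.8, 0.4]
width: 70.3
```

Emit:
{"method": "apply_moves", "body": {"increments": [{"gripper": 80, "delta_pos": [0, 0, 0], "dr": [0.12, 0, 0]}, {"gripper": 80, "delta_pos": [0, 0, 0], "dr": [0.12, 0, 0]}, {"gripper": 80, "delta_pos": [0, 0, 0], "dr": [0.12, 0, 0]}, {"gripper": 80, "delta_pos": [0, 2, 0.5], "dr": [0.01, 0, 0]}, {"gripper": 80, "delta_pos": [0, 3.5, 1.2], "dr": [0, 0, 0]}]}}

```text
t: 16.8
ee_pos: [416.8, 62.4, 176.6]
orientation: [2.194, 0.062, -2.192]
ft_force: [1.4, -0.7, -0.4]
width: 70.2
```

Emit:
{"method": "apply_moves", "body": {"increments": [{"gripper": 80, "delta_pos": [0, 3.5, 1.2], "dr": [0, 0, 0]}, {"gripper": 80, "delta_pos": [0, 3.1, 1.2], "dr": [0, 0, 0]}, {"gripper": 80, "delta_pos": [4, 0, 0], "dr": [0, 0, 0]}, {"gripper": 80, "delta_pos": [4, 0, 0], "dr": [0, 0, 0]}, {"gripper": 80, "delta_pos": [1, 0, 0], "dr": [0, 0, 0]}]}}

```text
t: 17.22
ee_pos: [392.3, -6.4, 83.0]
orientation: [2.188, 0.058, -2.202]
ft_force: [-1.6, 0.4, 0.1]
width: 70.3
```

```bash
python3 - <<'E'
from rt import *
plan((400,-4.5,20),-87)
E
```

```text
t 17.22 pos [392.3  -6.4  83. ] jaw -87.0 xax [-0.006 -0.    -1.   ] F [-1.6  0.4  0.1] w 70.3 q6 1.47
world d [  7.7   1.9 -63. ] tool now cm [ 6.29 -0.15 -0.81] tool final cm [ 6.3  -0.15 -0.77] dr [-0.     0.006  0.   ]
```

Emit:
{"method": "apply_moves", "body": {"increments": [{"gripper": 80, "delta_pos": [2.5, 0, 0], "dr": [0, 0, 0]}, {"gripper": 80, "delta_pos": [2.5, 0, 0], "dr": [0, 0, 0]}, {"gripper": 80, "delta_pos": [1.3, -0.1, 0], "dr": [0, 0, 0]}, {"gripper": 80, "delta_pos": [0.1, 0, 0], "dr": [0, 0, 0]}, {"gripper": 80, "delta_pos": [0, 0, -1], "dr": [0, 0, 0]}]}}

```text
t: 17.63
ee_pos: [404.6, -4.3, 22.4]
orientation: [2.193, 0.059, -2.196]
ft_force: [-0.3, -0.2, -1.0]
width: 70.2
```

Emit:
{"method": "apply_moves", "body": {"increments": [{"gripper": 80, "delta_pos": [0, 0, -1.2], "dr": [0, 0, 0]}, {"gripper": 80, "delta_pos": [0, 0, -1], "dr": [0, 0, 0]}, {"gripper": 80, "delta_pos": [0, 0, -0.7], "dr": [0, 0, 0]}, {"gripper": 80, "delta_pos": [0, 0, -0.7], "dr": [0, 0, 0]}, {"gripper": 80, "delta_pos": [0, 0, -0.7], "dr": [0, 0, 0]}]}}

```text
t: 18.05
ee_pos: [443.1, -1.7, 21.8]
orientation: [2.182, 0.06, -2.206]
ft_force: [-14.1, -0.5, 13.4]
width: 70.2
```

Emit:
{"method": "apply_moves", "body": {"increments": [{"gripper": 80, "delta_pos": [0, 0, -1], "dr": [0, 0, 0]}, {"gripper": 80, "delta_pos": [0, 0, -1.2], "dr": [0, 0, 0]}, {"gripper": 80, "delta_pos": [0, 0, -1.2], "dr": [0, 0, 0]}, {"gripper": 80, "delta_pos": [0, 0, -1], "dr": [0, 0, 0]}, {"gripper": 80, "delta_pos": [0, 0, -0.6], "dr": [0, 0, 0]}]}}

```text
t: 18.47
ee_pos: [498.2, 0.9, 22.1]
orientation: [2.192, 0.059, -2.196]
ft_force: [-2.9, -0.0, -2.3]
width: 70.3
```

```bash
python3 - <<'E'
from rt import *
plan((580,5,20),-87)
d2,c2=router('top',(235,120,365,200))
j=d2['img'].copy(); cv2.drawContours(j,[c2],-1,(255,0,0),1)
save('a4',cv2.resize(j[80:230,220:370],(600,600),interpolation=2))
E
```

```text
t 18.47 pos [498.2   0.9  22.1] jaw -86.9 xax [-0.002 -0.    -1.   ] F [-2.9 -0.  -2.3] w 70.3 q6 1.49
world d [81.8  4.1 -2.1] tool now cm [ 0.2   0.03 -8.19] tool final cm [ 0.21  0.02 -8.19] dr [0.002 0.002 0.   ]
top [657.5 146.3] [77.1 87.9] 1.8
[[618.0, 189.0], [620.0, 101.0], [697.0, 104.0], [695.0, 191.0]]
```

View pics/a4.png

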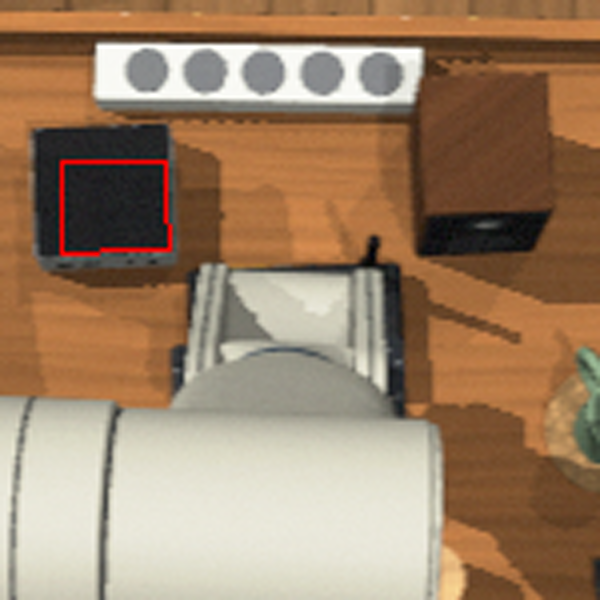

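```bash
python3 - <<'E'
from meas import *
f,K,R,t=load('top')
full=lambda c:[(220+(x+.5)/4-.5,80+(y+.5)/4-.5) for x,y in c]
p=ray(K,R,t,full([(189,271),(400,265),(403,400)]),36)[:,:2]; print(p)
g=np.array([621,2.4]); a=np.radians(3.1); ex=np.array([np.cos(a),np.sin(a)]); ey=np.array([-ex[1],ex[0]])
print('gap frame',(p-g)@ex,(p-g)@ey)
E
```

```text
[[605.26175413  85.12077562]
 [613.14179368 -85.74932975]
 [502.47217677 -89.52578972]]
gap frame [ -11.24177427  -12.6137183  -123.32561554] [ 83.45083351 -87.59537575 -85.381428  ]
```

The router's back edge is square (within 0.5°), laterally −2 mm, and its front sits about 115 mm short. Continuing the push.

Emit:
{"method": "apply_moves", "body": {"increments": [{"gripper": 80, "delta_pos": [0, 0, -0.6], "dr": [0, 0, 0]}, {"gripper": 80, "delta_pos": [0, 0, -1], "dr": [0, 0, 0]}, {"gripper": 80, "delta_pos": [0, 0, -1.2], "dr": [0, 0, 0]}, {"gripper": 80, "delta_pos": [0, 0, -1.2], "dr": [0, 0, 0]}, {"gripper": 80, "delta_pos": [0, 0, -1.2], "dr": [0, 0, 0]}]}}

```text
t: 18.93
ee_pos: [549.2, 3.6, 22.2]
orientation: [2.191, 0.059, -2.197]
ft_force: [-3.2, 0.0, -1.3]
width: 70.3
```

Emit:
{"method": "apply_moves", "body": {"increments": [{"gripper": 80, "delta_pos": [0, 0, -1.2], "dr": [0, 0, 0]}, {"gripper": 80, "delta_pos": [0, 0, -1.2], "dr": [0, 0, 0]}, {"gripper": 80, "delta_pos": [0, 0, -1.2], "dr": [0, 0, 0]}, {"gripper": 80, "delta_pos": [0, 0, -0.8], "dr": [0, 0, 0]}, {"gripper": 80, "delta_pos": [0, 0, -0.4], "dr": [0, 0, 0]}]}}

```text
t: 19.35
ee_pos: [598.3, 6.2, 22.2]
orientation: [2.193, 0.059, -2.195]
ft_force: [-2.9, -0.5, -2.0]
width: 70.0
```

```bash
python3 - <<'E'
from rt import *
plan((613,6,20),-87)
d,K,R,t=cam('top');e,K2,R2,t2=cam('side')
i=d['img'];j=e['img']
save('a5',np.hstack([cv2.resize(i[80:180,220:370],(450,300),interpolation=2),cv2.resize(j[170:290,150:290],(350,300),interpolation=2)]))
E
```

```text
t 19.35 pos [598.3   6.2  22.2] jaw -86.9 xax [-0.001 -0.    -1.   ] F [-2.9 -0.5 -2. ] w 70.0 q6 1.51
world d [14.7 -0.2 -2.2] tool now cm [ 0.22  0.1  -1.46] tool final cm [ 0.22  0.1  -1.46] dr [0.001 0.001 0.   ]
```

View pics/a5.png

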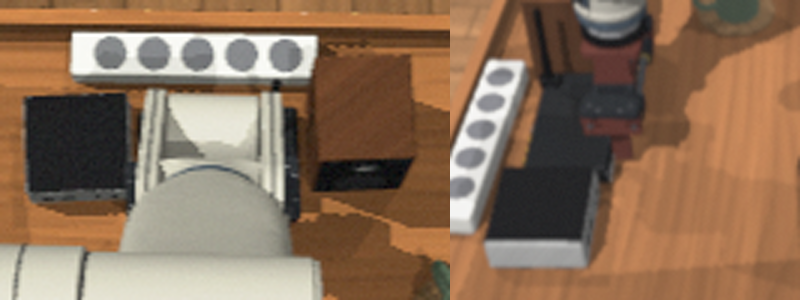

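Picture 10: the router is in the gap with its aerial upright (side crop 545,45). The front is about 15 mm short by TCP offset, so I nudge 13 mm, then back off and measure.

Emit:
{"method": "apply_moves", "body": {"increments": [{"gripper": 80, "delta_pos": [0, 0, -0.4], "dr": [0, 0, 0]}, {"gripper": 80, "delta_pos": [0, 0, -0.4], "dr": [0, 0, 0]}, {"gripper": 80, "delta_pos": [0, 0, -0.3], "dr": [0, 0, 0]}, {"gripper": 80, "delta_pos": [0, 0, -0.2], "dr": [0, 0, 0]}, {"gripper": 80, "delta_pos": [0, 0, 0], "dr": [0, 0, 0]}]}}

```text
t: 19.87
ee_pos: [609.9, 6.8, 22.6]
orientation: [2.192, 0.059, -2.196]
ft_force: [-4.5, 0.2, 2.7]
width: 70.6
```

Emit:
{"method": "apply_moves", "body": {"increments": [{"gripper": 80, "delta_pos": [0, 0, 0], "dr": [0, 0, 0]}, {"gripper": 80, "delta_pos": [0, 0, 0], "dr": [0, 0, 0]}, {"gripper": 80, "delta_pos": [0, 0, 2], "dr": [0, 0, 0]}, {"gripper": 80, "delta_pos": [0, 0, 4], "dr": [0, 0, 0]}, {"gripper": 80, "delta_pos": [0, 0, 4], "dr": [0, 0, 0]}]}}

```text
t: 20.28
ee_pos: [512.4, 1.4, 23.2]
orientation: [2.199, 0.059, -2.188]
ft_force: [-0.5, 0.3, -0.9]
width: 70.6
```

Emit:
{"method": "apply_moves", "body": {"increments": [{"gripper": 80, "delta_pos": [0, 0, 4], "dr": [0, 0, 0]}, {"gripper": 80, "delta_pos": [0, 0, 4], "dr": [0, 0, 0]}, {"gripper": 80, "delta_pos": [-4, 0, 1], "dr": [0, 0, 0]}, {"gripper": 80, "delta_pos": [-4, 0, 0], "dr": [0, 0, 0]}, {"gripper": 80, "delta_pos": [-4, 0, 0], "dr": [0, 0, 0]}]}}

```text
t: 20.7
ee_pos: [420.3, -3.4, 143.7]
orientation: [2.194, 0.059, -2.195]
ft_force: [1.5, -1.0, -0.5]
width: 70.5
```

```bash
python3 - <<'E'
from rt import *
st()
d,K,R,t=cam('top');e,K2,R2,t2=cam('side')
np.savez('topE.npz',img=d['img'],range_z=d['range_z'],K=K,R=R,t=t);np.savez('sideE.npz',img=e['img'],range_z=e['range_z'],K=K2,R=R2,t=t2)
save('a6',cv2.resize(d['img'][85:205,225:385],(800,600),interpolation=2))
E
```

```text
t 20.7 pos [420.3  -3.4 143.7] jaw -86.9 xax [-0.  0. -1.] F [ 1.5 -1.  -0.5] w 70.5 q6 1.48
```

View pics/a6.png

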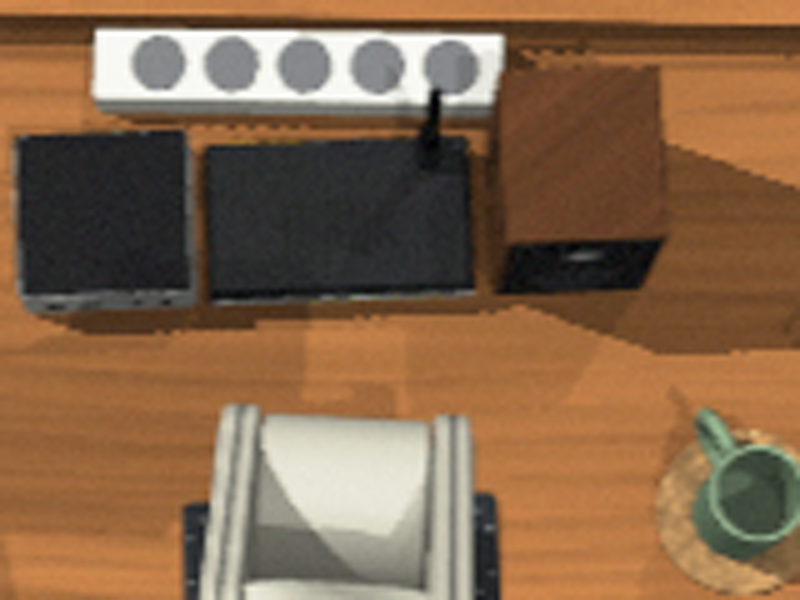

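```bash
python3 - <<'E'
from h import *
f=np.load('topE.npz');K,R,t=f['K'],f['R'],f['t']
full=lambda c:[(225+(x+.5)/5-.5,85+(y+.5)/5-.5) for x,y in c]
g=np.array([621,2.4]); a=np.radians(3.1); ex=np.array([np.cos(a),np.sin(a)]); ey=np.array([-ex[1],ex[0]])
def s(n,c,h):
    p=ray(K,R,t,full(c),h)[:,:2]; print(n,'gx',np.round((p-g)@ex,1),'gy',np.round((p-g)@ey,1))
s('pc back/front top',[(17,137),(186,132),(192,291),(24,299)],51)
s('pc front bottom',[(30,312),(195,303)],0)
s('router top',[(208,147),(467,138),(473,288),(212,298)],36)
s('router front bottom(5)',[(212,304),(472,293)],5)
s('spk top',[(503,70),(660,67),(664,237),(508,243)],140)
s('spk front bottom',[(498,293),(640,290)],0)
s('aerial base/tip: base',[(430,160)],44); s('tip',[(434,93)],156)
print('mug rim',ray(K,R,t,full([(757,494)]),90),'coaster fit earlier (487,-262)')
# aerial in side view: dark columns
e=np.load('sideE.npz');K2,R2,t2=e['K'],e['R'],e['t']
P=cloud(e,K2,R2,t2); m=(P[...,2]>60)&(P[...,2]<165)&(P[...,0]>690)&(P[...,0]<740)&(P[...,1]>-85)&(P[...,1]<20); q=P[m]
for z0 in range(60,160,20):
    k=(q[:,2]>=z0)&(q[:,2]<z0+20); print(z0,k.sum(),np.round(np.median(q[k],0),0) if k.any() else '')
save('e1',np.hstack([cv2.resize(e['img'][140:280,150:290],(400,400),interpolation=2),cv2.resize(e['img'][120:220,220:320],(400,400),interpolation=2)]))
E
```

```text
pc back/front top gx [107.  106.1   0.8  -0.5] gy [205.4  95.7  94.9 203.2]
pc front bottom gx [2.7 4.8] gy [205.1  95.5]
router top gx [100.   99.6  -0.4  -0.8] gy [ 82.3 -87.  -86.7  82.7]
router front bottom(5) gx [2.5 3.6] gy [ 84.  -87.9]
spk top gx [111.  109.2   2.4   2.2] gy [-104.3 -200.7 -197.8 -102.7]
spk front bottom gx [4.1 2.6] gy [-105.4 -199.3]
aerial base/tip: base gx [83.5] gy [-61.9]
tip gx [93.] gy [-60.6]
mug rim [[ 484.72326227 -259.4032934    90.        ]] coaster fit earlier (487,-262)
60 21 [715. -50.  69.]
80 19 [715. -51.  88.]
100 16 [715. -51. 113.]
120 16 [715. -52. 130.]
140 16 [715. -51. 150.]
```

View pics/e1.png

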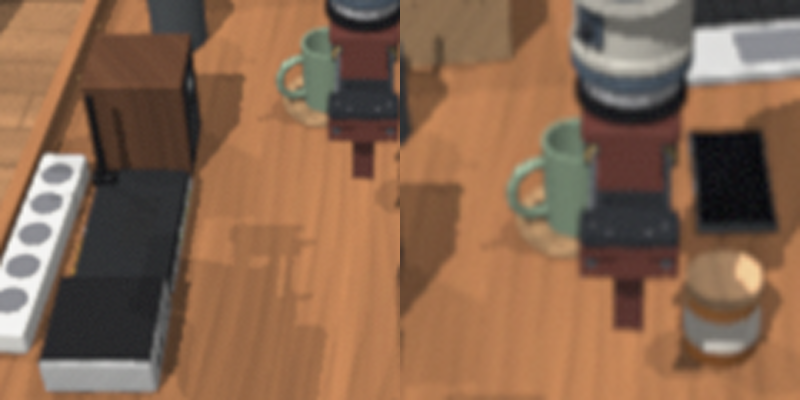

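```bash
python3 -c "
from workcell import ctrl
print(ctrl.close_job())"
```

```text
the job is handed in; nothing more can be done
None
```

The job is handed in. The mug stands on the coaster, the router is in the gap flush with its neighbours, and the aerial is upright. Closing the job gave no verdict. It took about 21 s of the 72 s.

**What I did**
- I gripped the mug from above and set it down on the coaster.
- I turned the aerial up to its end stop with the closed fingers.
- I pushed the router sideways along the table, then into the gap with both fingers on its front. I backed off so the robot touches nothing.

**Last checks from the final pictures**

| Check | Measured | Limit |
|---|---|---|
| Router front against the neighbours' fronts | within about 2 mm | 10 mm |
| Router sideways from the gap's middle | about 2 mm | 15 mm |
| Router out of square | less than 1° | 0.09 rad (about 5°) |
| Aerial | vertical: y constant to about 1–2 mm from 70 to 150 mm height | within 0.15 rad of upright |
| Mug axis from the coaster's centre | about 4 mm, and it looks upright | 27 mm |

- **Disagreement:** the gap measured about 199 mm wide instead of the given 195 mm, and the gap's middle differed by about 4 mm between two measurements. That is more than the 2 mm camera calibration, but well inside the limits.
- **Contact force:** setting the mug down gave a brief 23 N at the wrist; I saw nothing higher.
- **Bystanders:** I did not re-measure them; the arm kept clear of them, and those in the final pictures looked unmoved.

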